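# Gauge the face of a clamped driver head

## Robot

A 6-joint arm with a two-finger parallel gripper is mounted at the origin on the work surface. World frame = base frame: x ahead of the robot, y to its left, z up, the work surface at z = 0. Lengths are in m, angles in degrees, forces in N, time in s.
With the tool pointing down it reaches from about 0.425 to 0.95 m from the base axis. Payload 14.7 kg.
Tool frame: the origin (TCP) lies between the finger pads; the fingertips stand 25 mm ahead of it and the grasp point (between the pads) lies 6 mm ahead of it; z points along the fingers, y is the direction in which the jaws open and shut (so a half turn about z gives the same grasp; the last joint's range is limited). The gripper opens to 85 mm and grips with 20 to 120 N. Pads are 22 mm wide; open, the fingers measure 114 mm over their backs; the gripper's body (76 mm by 85 mm) begins 54 mm behind the grasp point. The pads swing forward as they close: fully open they stand 13 mm farther back than shut.
Start: joints at [-72.284, 27.513, 91.461, -0, 61.026, -2.67], TCP at [0.226, -0.609, 0.256] pointing down, gripper open.
Joint ranges: [-157.49, 157.49], [-46.99, 117.5], [13.45, 153.17], [-89.5, 269.5], [5.16, 153.95], [-167.48, 167.48]. Speed limits (degrees/s): [108.29, 108.29, 136.94, 172.46, 172.46, 172.46].

## Interface

Orientations are given as [roll, pitch, yaw] about the fixed x, y, z axes, in that order (R = Rz(yaw) Ry(pitch) Rx(roll)).
In Python, from cell import ctrl, camera, camera_model gives the robot as it stands. The module is installed in compiled form; this text tells all that it offers.
- The arm moves only by the tool arm_command, never from a script. Its argument "moves" is one flat list of numbers, 6 for each row, row after row: the shift along the tool's x, y, z in m, then the turn, a rotation vector about the tool's x, y, z in rad. In form: [x, y, z, rx, ry, rz, x, y, z, rx, ry, rz, ...]. A call has 1 to 10 rows; each row shifts and turns the commanded pose from where the row before left it, along the tool's axes as they then stand; what a row does not reach is not made up. A row lasts 1/12 s, in which the tool goes at most 41.7 mm and 7.16 degrees, less where a joint would pass 70% of its speed; a pose out of reach is approached as far as the arm can. A call with a gripper value outside its range is refused whole. "grip" is the opening, from 0 (shut) to 1 (fully open), set as the call begins (left out, the last holds). The fingers move at their own pace and stop on an object; "grip_force" is the grip in N (left out, the last holds). Time passes only in rows, so rows that do not move let the fingers close. It gives the time, the measured TCP pose, the force and the opening at its end, in the units of the state.
- ctrl.get_obs(): the state, without advancing time (a new reading comes with each control period).
- camera(name): name is "scene" or "side" or "wrist"; returns (picture, depth): 384x512x3 uint8, red, green, blue; 384x512 float32, m along the optical axis (not along the pixel's ray), 0 where there is no reading.
- camera_model(name): a dict with "intrinsics" (3x3 intrinsics, pixels), "k1" (the pictures are not rectified: a ray, as slopes to the right and down, at radius r is drawn at 1 + k1 r^2 times it, then the intrinsics apply), "rvec" (rotation vector, rad) and "tvec" (3), from world to camera coordinates, as OpenCV has them. Camera axes: x right, y down, z forward; pixel columns grow to the right and rows downward; lengths in m; the calibration is good to about 2 mm. A picture is of the moment at which its call begins: read the wrist's pose just before it. camera_model takes no time and is no camera call; for the wrist camera it gives the pose at the moment of the call.
- ctrl.job_done(): hands the job in, once; it reports no verdict.
The state is a dict: "time_s": time; "joints": joint angles; "joint_vel": joint speeds; "joint_torque": joint torques, N m; "tcp_pos": TCP position; "orientation": TCP orientation; "wrist_force": force on the tool from outside, world axes, zero at the start; "moment": the same for the moment, N m; "grip_width": opening from 0.0 (shut) to 1.0 (fully open).
Only numpy, scipy, OpenCV 4.12 (cv2) and the standard library are available. Lean on these libraries where they do the work, as an engineer would, in place of code of your own. Each camera call takes 0.05 s, during which the arm holds its last target.

## Task

Take the hand-held face gauge from its rest and press its sprung nose gently and squarely against the middle of the face of the driver head clamped in the tilted vice, so that the nose is pushed about half-way in, and hold it still there for two seconds to take the reading. Then lay the gauge back in its rest the way it lay before and let go. Do not shift the vice's tilt or push hard on it, and leave everything else on the worktop alone.

Things in the scene. Friction and masses are not known exactly. Their poses are not given: they have to be found in the camera images.
- gauge_grip (a point): Centre of the hand-held face gauge (loose, 0.24 kg): grey plastic bar 150 x 36 x 40 mm (x, y, z), black rubber band round its middle, dark screen on top at the +x end, white sprung nose at the -x end. Grip it here across its 36 mm width. x runs from nose to tail, z up through the screen side. At the start it lies level in the rest
- nose_tip (a point): centre of the flat front end of the gauge's nose, a white sleeve 26 mm across; with the nose free it lies 110 mm from gauge_grip along the gauge's -x axis, on the bar's centre line. It moves with the sprung sleeve; axes as the gauge
- nose (a joint): how far the nose sleeve is pushed in, m: 0 free, 0.012 hard against its stop. Spring of 600 N/m without preload, so half-way (0.006) takes 3.6 N
- face_mark (a point): Fixed to the tilting jaws: the usual middle of the clamped head's face. x = outward, square to the face (away from the robot and up), y level along its width, z up along it. The head was clamped by eye: its face is parallel to y-z and centred on the x axis, but lies anywhere from 15 mm behind to 15 mm in front of this point along x; this reading does not show where
- tilt (a joint): tilt of the vice, rad: 0 = face upright, growing as the face turns upward; stiff, it stays where it is left; do not shift it
- vice: The vice, bolted down: base plate 150 x 200 x 14 mm, two uprights 140 mm high at y = +-85 mm, tilting jaws between them holding a metal driver head (flat face 96 wide x 50 high, 110 mm deep). Nothing stands in front of the face. Origin on the worktop under the tilting axle (axle 120 mm up, 50 mm behind face_mark); x to the side the face looks to
- rest_seat (a point): Where gauge_grip belongs in the gauge rest, 50 mm above the worktop. The rest is bolted down: two black saddle blocks, 16 mm long, at x = +-62 mm carry the gauge 30 mm up; cheeks 14 mm high leave 11 mm play each side across y. Between the blocks only a foot plate 70 mm wide, 8 mm thick. Axes as the gauge's when it lies there (nose to -x)
- jumbo_grip: yellow rubber jumbo grip, a bar 180 mm long (along its x axis) and 32 mm thick, lying down; bystander, origin at the middle of its underside
- end_plug: stubby aluminium grip-end plug, 60 mm high, 36 mm wide at its foot, standing; bystander, origin at the centre of its underside
- tape_roll: roll of paper tape lying flat, 76 mm across, 24 mm high; bystander, origin at the centre of its underside
- spare_head: spare titanium driver head lying loose on the worktop, not in the vice, about 110 x 106 x 55 mm; bystander, origin under its middle
- solvent: closed white bottle, 60 mm across, 160 mm high; bystander, origin at the centre of its underside
- driver: black-handled screwdriver 190 mm long, lying; bystander
Things that resemble listed ones, but are neither listed nor needed, are in the scene too. What is shaped like the vice but green is not meant. What is shaped like the part that bears gauge_grip but orange is not meant.

How it is judged (in metres and radians):
On the way:
1. the gauge's nose is pressed 3 to 9 mm in against the clamped head, within 10 mm of the middle of the face and within 0.14 rad of square to it, and the gauge is held still (under 10 mm/s) for 1.5 s (value of joint nose between 0.003 and 0.009 m and y of nose_tip in the frame of face_mark between -0.01 and 0.01 m and z of nose_tip in the frame of face_mark between -0.01 and 0.01 m and x of nose_tip in the frame of face_mark between -0.02 and 0.02 m and angle between the x axis of gauge_grip and the x axis of face_mark, either way round below 0.14 rad and x of gauge_grip in the frame of face_mark above 0.05 m and contact force between gauge and vice above 1 N and linear speed of gauge below 0.01 m/s), for 1.5 s.
At the end, for the whole second after the job is handed in: after the reading, the gauge lies level and at rest across both saddle blocks of its rest, let go, nose on the same side as at the start, its centre within 25 mm along and 16 mm across of rest_seat and within 8 mm of its height; face_mark is within 6 mm of where it was (x of gauge_grip in the frame of rest_seat between -0.025 and 0.025 m and y of gauge_grip in the frame of rest_seat between -0.016 and 0.016 m and z of gauge_grip in the frame of rest_seat between -0.008 and 0.008 m and x of nose_tip in the frame of rest_seat below -0.07 m and angle between gauge_grip's own z axis and vertical below 0.1 rad and linear speed of gauge below 0.02 m/s and angular speed of gauge below 0.1 rad/s and distance of face_mark from where it was at the start of the episode below 0.006 m); the robot touches nothing.
It fails at once if the gauge presses on the vice or the clamped head with more than 20 N (contact force between gauge and vice above 20 N).
It fails at once if the robot itself pushes the vice or the clamped head with more than 10 N (contact force between any of the arm, the fingers and vice above 10 N).
It fails at once if the vice's tilt is shifted by more than 6 mm at the face (distance of face_mark from where it was at the start of the episode above 0.006 m).
It fails at once if a bystander is moved by more than 30 mm (distance of any of jumbo_grip, end_plug, tape_roll, spare_head, solvent, driver from where it was at the start of the episode above 0.03 m).
It also fails if it takes over 51 s, if anything falls off the work surface, if the arm or the gripper's body presses on something with over 40 N, if the wrist force passes 120 N, or if a joint passes its speed limit or range.

## Working session

There is one attempt and no reset: what is moved stays moved. The work goes in short steps, Python scripts to look and compute and a tool call to move; the robot and the scene stay as the last step left them, time stands still between calls to the robot, and variables do not carry over. Pictures are saved under pics/ and viewed, and the job is handed in when it is done.

Besides the shell and the picture viewer there is one more tool, called after ">>>" in YAML: its name, and indented under it one key for each argument. arm_command: Moves the arm, as the interface text tells. Its arguments: {"type":"object","properties":{"moves":{"type":"array","items":{"type":"number"}},"grip":{"type":"number"},"grip_force":{"type":"number"}},"required":["moves"]}

```bash
mkdir -p pics; cat > h.py <<'E'
import numpy as np, cv2
from cell import ctrl, camera, camera_model
from scipy.spatial.transform import Rotation as R
def grab(n):
    m=camera_model(n); im,d=camera(n); return im,d,m
def save(n,im,tag): cv2.imwrite(f'pics/{tag}.png',im[:,:,::-1])
def pts(d,m):
    K=np.array(m['intrinsics']);k1=m['k1']
    h,w=d.shape; u,v=np.meshgrid(np.arange(w),np.arange(h))
    D=np.array([k1,0,0,0,0.])
    xy=cv2.undistortPoints(np.stack([u,v],-1).reshape(-1,1,2).astype(np.float64),K,D).reshape(h,w,2)
    P=np.dstack([xy*d[...,None],d])
    Rm=cv2.Rodrigues(np.array(m['rvec'],float))[0];t=np.array(m['tvec'],float).ravel()
    return (P-t)@Rm
def proj(p,m):
    return cv2.projectPoints(np.array(p,float).reshape(-1,1,3),np.array(m['rvec'],float),np.array(m['tvec'],float),np.array(m['intrinsics']),np.array([m['k1'],0,0,0,0.]))[0].reshape(-1,2)
E
python3 - <<'E'
from h import *
print(ctrl.get_obs())
for n in ['scene','side','wrist']:
    im,d,m=grab(n); save(n,im,n+'0'); np.savez(f'{n}0.npz',im=im,d=d,**{k:np.array(v) for k,v in m.items()})
    C=-cv2.Rodrigues(np.array(m['rvec'],float))[0].T@np.array(m['tvec'],float).ravel(); print(n,C,m['k1'],np.array(m['intrinsics'])[0,0])
E
```

```text
{'time_s': 0.0, 'joints': array([-7.22841457e+01,  2.75475851e+01,  9.14935574e+01,  5.45257158e-04,
        6.10258985e+01, -2.66941792e+00]), 'joint_vel': array([-0.00714943, -0.08847234, -0.06466479, -0.04035265, -0.01501134,
       -0.03775349]), 'joint_torque': array([-8.97166883e-04, -9.50650048e+01, -4.30184269e+01, -1.64723660e-04,
        1.22931812e-02,  2.08295580e-05]), 'tcp_pos': array([ 0.22632898, -0.60892213,  0.25569934]), 'orientation': array([-1.79933054e+02, -3.59850314e-03,  2.03850057e+01]), 'wrist_force': array([-0.20266649,  0.3328684 ,  0.78460858]), 'moment': array([0.0274309 , 0.04938438, 0.0007078 ]), 'grip_width': 1.0030165354047251}
scene [ 1.22487754 -0.45053633  0.7602886 ] -0.010442658401472328 398.6548961142581
side [-0.26748084  1.06241751  0.90705916] -0.16056741022349655 425.7927720112457
wrist [ 0.29126125 -0.58392718  0.37411999] -0.04287589077192486 291.55789430456184
```

View pics/scene0.png

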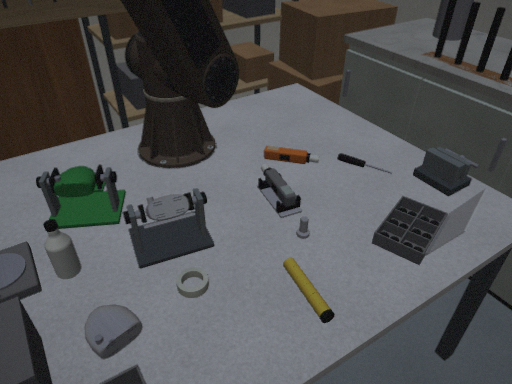

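View pics/side0.png

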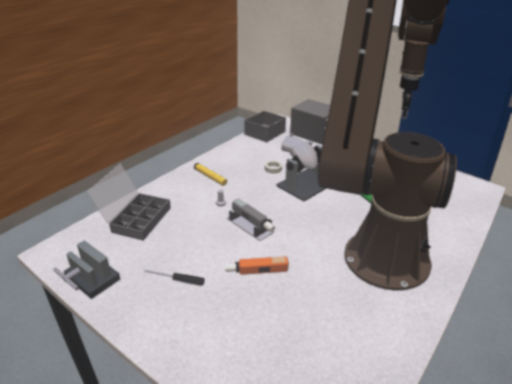

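View pics/wrist0.png

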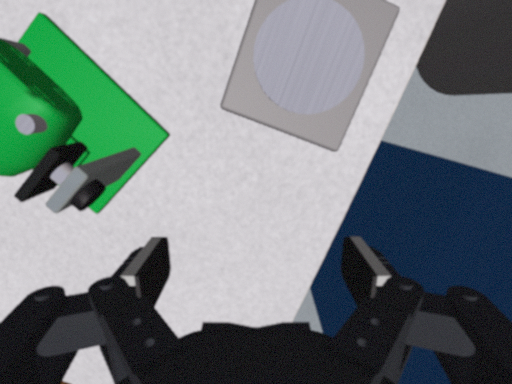

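```bash
python3 - <<'E'
from h import *
z=np.load('scene0.npz'); im=z['im']
a=cv2.resize(im[150:280,110:330],None,fx=3.6,fy=3.6,interpolation=cv2.INTER_CUBIC); save('',a,'s_crop')
z=np.load('side0.npz'); im=z['im']
b=cv2.resize(im[120:250,210:350],None,fx=4.5,fy=4.5,interpolation=cv2.INTER_CUBIC); save('',b,'d_crop')
for n,uv in [('scene',[(170,205),(172,245),(280,190),(264,172),(298,210),(162,208),(300,225),(193,283),(305,290),(290,155),(364,160)]),('side',[(250,215),(300,155),(269,227),(222,198)])]:
    z=np.load(n+'0.npz'); P=pts(z['d'],z)
    for u,v in uv: print(n,u,v,P[v,u].round(3))
E
```

```text
scene 170 205 [ 0.499 -0.22   0.159]
scene 172 245 [ 0.482 -0.226  0.015]
scene 280 190 [0.492 0.113 0.065]
scene 264 172 [0.381 0.131 0.058]
scene 298 210 [0.538 0.148 0.007]
scene 162 208 [ 0.494 -0.238  0.155]
scene 300 225 [0.621 0.088 0.04 ]
scene 193 283 [ 0.612 -0.23  -0.003]
scene 305 290 [ 0.791 -0.029  0.025]
scene 290 155 [0.313 0.284 0.033]
scene 364 160 [0.439 0.518 0.   ]
side 250 215 [0.438 0.159 0.067]
side 300 155 [ 0.462 -0.18   0.144]
side 269 227 [0.355 0.165 0.06 ]
side 222 198 [0.614 0.101 0.031]
```

View pics/s_crop.png

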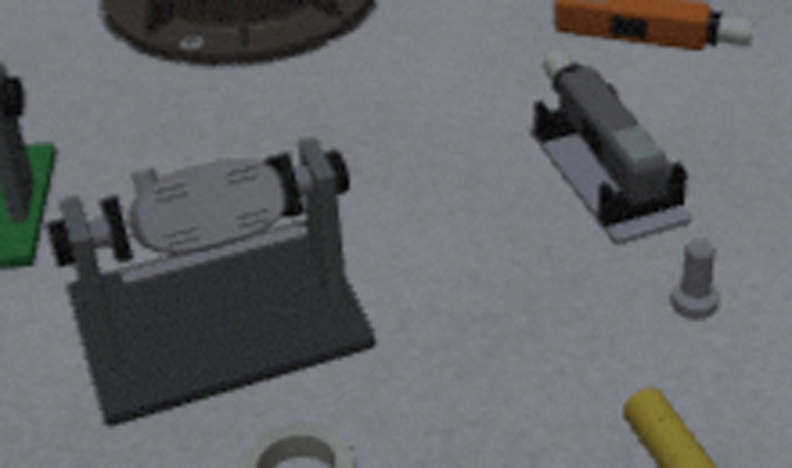

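View pics/d_crop.png

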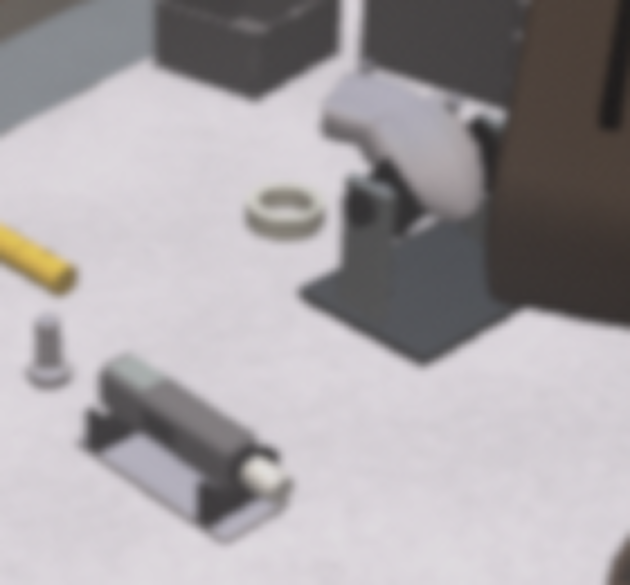

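```bash
python3 - <<'E'
from h import *
z=np.load('scene0.npz'); P=pts(z['d'],z); im=z['im']
# table check
g=P[260:275,230:260].reshape(-1,3); print('table z',np.median(g[:,2]),g[:,2].std())
# face region: ellipse centre crop(212,205)/3.6+110,150 -> (169,207)
u,v=np.meshgrid(np.arange(512),np.arange(384))
m=np.zeros(u.shape,np.uint8); cv2.ellipse(m,(169,207),(17,8),-9,0,360,1,-1)
Q=P[m>0]
for _ in range(5):
    c=np.median(Q,0) if _==0 else Q.mean(0)
    n=np.linalg.svd(Q-c)[2][2]; n*=np.sign(n[0]); r=(Q-c)@n; Q=Q[abs(r)<2.5*max(r.std(),1e-4)]
print('face c',c,'n',n,'std',r.std(),len(Q),'elev',np.degrees(np.arcsin(n[2])),'az',np.degrees(np.arctan2(n[1],n[0])))
# distance to plane map
D=(P-c)@n
ok=(abs(D)<0.006)&(np.linalg.norm(P-c,axis=2)<0.08)
print(np.unique(np.where(ok)[0])[[0,-1]],np.unique(np.where(ok)[1])[[0,-1]])
e=np.cross([0,0,1],n); e/=np.linalg.norm(e); f=np.cross(n,e)
Y=(P[ok]-c)@e; Z=(P[ok]-c)@f
print('Y',np.percentile(Y,[0,1,5,50,95,99,100]),'Z',np.percentile(Z,[0,1,5,50,95,99,100]))
vis=im.copy(); vis[ok]=[255,0,0]
save('',cv2.resize(vis[150:280,110:330],None,fx=3.6,fy=3.6,interpolation=cv2.INTER_NEAREST),'face_mask')
# gauge
zs=[]
for n_ in ['scene','side']:
    z=np.load(n_+'0.npz'); P=pts(z['d'],z)
    w=(P[...,0]>0.3)&(P[...,0]<0.65)&(P[...,1]>0.03)&(P[...,1]<0.24)&(P[...,2]>0.02)&(z['d']>0)
    Q=P[w]; print(n_,len(Q)); 
    t=Q[(Q[:,2]>0.064)&(Q[:,2]<0.076)]; print('top',t.mean(0),np.median(t[:,2]),len(t))
    zs.append(t)
    (cx,cy),(a,b),ang=cv2.minAreaRect((t[:,:2]*1000).astype(np.float32)); print(cx,cy,a,b,ang)
E
```

```text
table z -4.7532366431479924e-05 0.03582885025411484
face c [ 0.50184188 -0.22362737  0.15695615] n [ 0.59079093 -0.19804388 -0.7821411 ] std 0.010037440038051498 468 elev -51.45703265397204 az -18.53208984770361
[202 213] [139 193]
Y [-0.07227282 -0.07017904 -0.06502214 -0.00677039  0.05086802  0.05647932
  0.05851356] Z [-0.05038175 -0.04775755 -0.04401043 -0.00595596  0.00226548  0.00374545
  0.00664355]
scene 967
top [0.46437973 0.12946847 0.06947797] 0.06981102107993381 370
446.7840270996094 134.21917724609375 36.67084503173828 178.3065643310547 80.7699203491211
side 788
top [0.45368171 0.14211216 0.069844  ] 0.07013188780001332 292
445.41693115234375 140.62496948242188 37.57843017578125 180.18482971191406 80.36396789550781
```

View pics/face_mask.png

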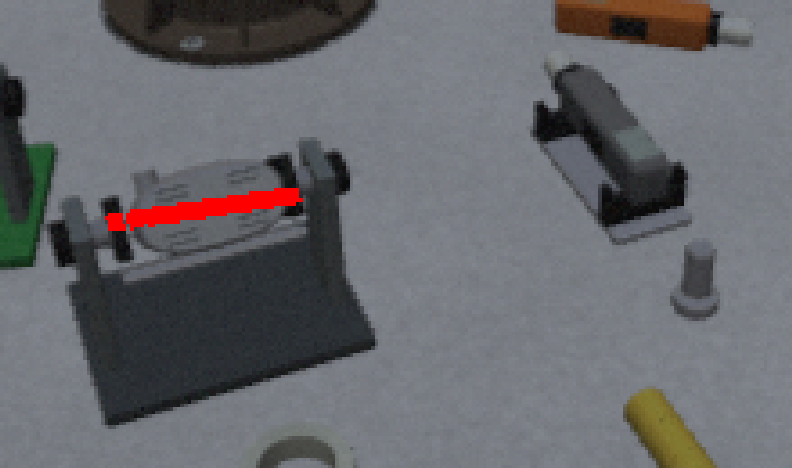

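```bash
python3 - <<'E'
from h import *
z=np.load('scene0.npz'); P=pts(z['d'],z); d=z['d']
print('zeros',(d==0).mean()); g=P[260:275,230:260,2]; print(np.percentile(g,[0,5,25,50,75,95,100]).round(4))
np.set_printoptions(linewidth=200,precision=3,suppress=True)
print(d[192:222:2,140:200:4])
print(P[192:222:2,140:200:4,2])
E
```

```text
zeros 0.0038401285807291665
[-0.0045 -0.0022 -0.0009 -0.      0.0009  0.0025  0.7603]
[[1.252 1.252 1.256 1.25  1.252 1.252 1.256 1.252 1.252 1.253 1.256 1.254 1.251 1.257 1.026]
 [1.246 1.25  1.247 1.243 1.25  1.244 1.246 1.244 0.979 0.967 1.238 1.031 1.002 1.244 1.019]
 [1.235 1.235 1.238 1.239 1.234 1.24  0.964 0.957 0.954 0.956 0.958 0.965 0.998 1.236 1.014]
 [1.226 1.229 0.945 0.954 0.967 0.95  0.951 0.953 0.955 0.96  0.96  0.964 1.    1.02  1.018]
 [1.223 1.219 0.948 0.95  0.944 0.948 0.949 0.949 0.957 0.957 0.    0.966 1.003 1.022 1.021]
 [1.215 1.211 0.948 0.943 0.94  0.95  0.95  0.95  0.955 0.958 0.96  0.965 0.969 1.004 1.027]
 [0.978 1.205 0.939 0.937 0.942 0.945 0.949 0.951 0.954 0.959 0.961 0.964 0.97  1.003 1.035]
 [0.962 1.196 0.941 0.94  0.939 0.943 0.949 0.95  0.957 0.956 0.963 0.963 0.967 1.003 1.046]
 [0.962 1.194 0.936 0.941 0.944 0.944 0.952 0.949 0.954 0.955 0.96  0.963 0.971 1.    1.052]
 [0.96  1.183 0.937 0.938 0.941 0.942 0.949 0.952 0.953 0.957 0.961 0.964 1.182 1.179 1.062]
 [0.963 0.965 0.938 0.94  0.941 0.944 0.946 0.948 0.957 0.957 0.958 0.967 1.176 1.03
[... 1302 characters left out ...]
4  0.151  0.15   0.148  0.145  0.14   0.122  0.088]
 [ 0.143  0.     0.158  0.158  0.156  0.155  0.151  0.148  0.148  0.145  0.143  0.141  0.001  0.003  0.078]
 [ 0.137  0.137  0.154  0.152  0.152  0.15   0.149  0.147  0.141  0.142  0.141  0.135 -0.     0.094  0.071]
 [ 0.127  0.132  0.15   0.148  0.149  0.145  0.143  0.142  0.137  0.138  0.135  0.091  0.104  0.1    0.061]
 [ 0.12   0.131  0.139  0.147  0.144  0.142  0.14   0.139  0.135  0.123  0.108  0.102  0.76   0.015  0.76 ]
 [ 0.002  0.126  0.     0.139  0.141  0.138  0.137  0.13   0.104  0.104  0.099  0.015  0.015  0.013  0.044]
 [-0.     0.121 -0.001  0.    -0.002  0.079  0.103  0.104  0.101  0.014  0.012  0.016  0.016  0.014  0.034]]
```

```bash
cat > face.py <<'E'
from h import *
def plane(Q,th=0.004,seed=0):
    rng=np.random.default_rng(seed);best=None
    for _ in range(300):
        a,b,c=Q[rng.choice(len(Q),3,False)]
        n=np.cross(b-a,c-a);l=np.linalg.norm(n)
        if l<1e-9: continue
        n/=l;k=abs((Q-a)@n)<th
        if best is None or k.sum()>best.sum(): best=k
    for _ in range(4):
        S=Q[best];c=S.mean(0);n=np.linalg.svd(S-c)[2][2];best=abs((Q-c)@n)<th
    return c,n,Q[best]
E
python3 - <<'E'
from face import *
z=np.load('scene0.npz'); P=pts(z['d'],z); im=z['im']
m=np.zeros(P.shape[:2],np.uint8); cv2.ellipse(m,(169,207),(17,8),-9,0,360,1,-1)
m&=(z['d']>0).astype(np.uint8)
c,n,S=plane(P[m>0]); n*=np.sign(n[0])
print('c',c,'n',n,'rms',((S-c)@n).std(),len(S),m.sum(),'elev',np.degrees(np.arcsin(n[2])),'az',np.degrees(np.arctan2(n[1],n[0])))
D=(P-c)@n
ok=((abs(D)<0.006)&(np.linalg.norm(P-c,axis=2)<0.075)).astype(np.uint8)
nl,lab=cv2.connectedComponents(cv2.morphologyEx(ok,cv2.MORPH_OPEN,np.ones((2,2))))
ok=lab==lab[207,169]
e=np.cross([0,0,1],n); e/=np.linalg.norm(e); f=np.cross(n,e)
Y=(P[ok]-c)@e; Z=(P[ok]-c)@f
print('Y',np.percentile(Y,[0,2,5,50,95,98,100]),'Z',np.percentile(Z,[0,2,5,50,95,98,100]))
r=cv2.minAreaRect(np.stack([Y,Z],1).astype(np.float32)*1000); print(r)
cc=c+e*(np.percentile(Y,1)+np.percentile(Y,99))/2+f*(np.percentile(Z,1)+np.percentile(Z,99))/2; print('mid',cc)
vis=im.copy(); vis[ok]=[255,0,0]
save('',cv2.resize(vis[150:280,110:330],None,fx=3.6,fy=3.6,interpolation=cv2.INTER_NEAREST),'face_mask2')
# base plate points
for nm in ['scene','side']:
    z=np.load(nm+'0.npz'); P=pts(z['d'],z)
    rgb=z['im'].astype(int)
    w=(abs(P[...,2]-0.014)<0.006)&(P[...,0]>0.3)&(P[...,0]<0.65)&(P[...,1]<-0.05)&(P[...,1]>-0.4)&(rgb.max(2)<100)&(rgb[...,1]-rgb[...,0]<25)
    Q=P[w]; rr=cv2.minAreaRect(Q[:,:2].astype(np.float32)*1000); print(nm,len(Q),rr,np.median(Q[:,2]))
    vis=z['im'].copy(); vis[w]=[255,0,0]; save('',vis,nm+'_base')
E
```

```text
c [ 0.49866269 -0.22279854  0.15445212] n [ 0.78409983 -0.11011876  0.61078746] rms 0.0016019861604211734 459 466 elev 37.64646337797356 az -7.994318354012862
Y [-0.12452634 -0.04712846 -0.0429841  -0.00123717  0.04276474  0.05413109
  0.07928259] Z [-0.03334765 -0.02935786 -0.02573198 -0.00163239  0.02049933  0.02234399
  0.02434599]
((-22.627334594726562, -3.8575572967529297), (56.94163513183594, 204.42527770996094), 89.2604751586914)
mid [ 0.50189792 -0.21677675  0.15138456]
scene 2523 ((509.56427001953125, -226.247802734375), (199.27137756347656, 286.0599365234375), 81.19204711914062) 0.01382189950023986
side 646 ((438.2317810058594, -208.22348022460938), (202.30255126953125, 145.0092010498047), 80.22366333007812) 0.01452537083048966
```

View pics/face_mask2.png

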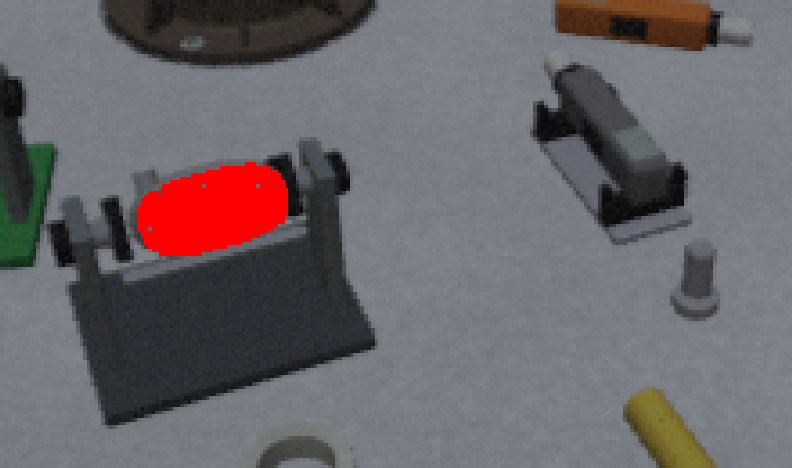

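View pics/scene_base.png

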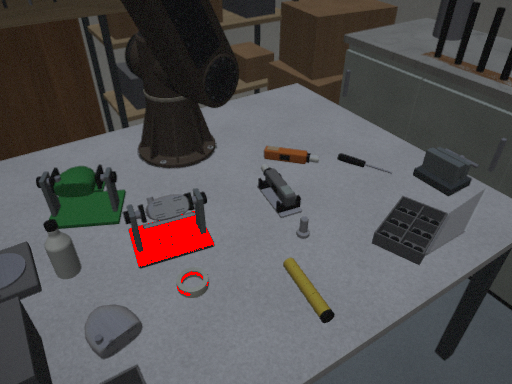

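View pics/side_base.png

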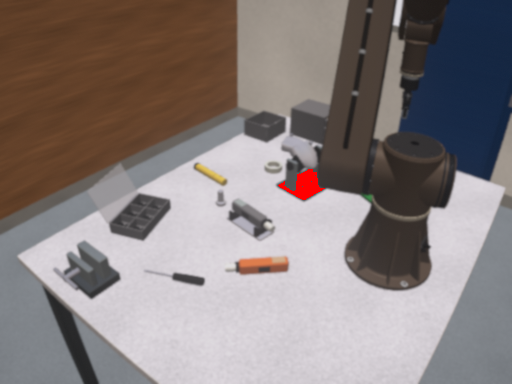

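```bash
python3 - <<'E'
from h import *
m=camera_model('wrist'); o=ctrl.get_obs()
Rt=R.from_euler('xyz',o['orientation'],degrees=True).as_matrix()
Rc=cv2.Rodrigues(np.array(m['rvec'],float))[0]
C=-Rc.T@np.array(m['tvec'],float).ravel()
print('cam in tool',Rt.T@(C-o['tcp_pos'])); print('cam axes in tool (rows x,y,z)\n',(Rc@Rt).round(3))
from face import plane
for nm in ['scene','side']:
    z=np.load(nm+'0.npz'); P=pts(z['d'],z)
    t=P[(P[...,0]>0.3)&(P[...,0]<0.65)&(P[...,1]>0.03)&(P[...,1]<0.24)&(abs(P[...,2]-.07)<0.004)&(z['d']>0)]
    c=np.median(t,0); 
    k=cv2.fitLine(t[:,:2].astype(np.float32),cv2.DIST_HUBER,0,.01,.01).ravel(); print(nm,len(t),k,np.degrees(np.arctan2(k[1],k[0])))
    d=k[:2]*np.sign(k[0]); s=(t[:,:2]-k[2:])@d; w=(t[:,:2]-k[2:])@[-d[1],d[0]]
    print(np.percentile(s,[0,2,5,50,95,98,100]).round(3),np.percentile(w,[0,2,5,50,95,98,100]).round(3))
    print('mid',k[2:]+d*(np.percentile(s,2)+np.percentile(s,98))/2+np.array([-d[1],d[0]])*(np.percentile(w,2)+np.percentile(w,98))/2)
E
```

```text
cam in tool [ 0.06957889 -0.00097391 -0.11837305]
cam axes in tool (rows x,y,z)
 [[-0.     1.    -0.   ]
 [-0.961 -0.    -0.277]
 [-0.277  0.     0.961]]
scene 329 [ 0.9844908  -0.17543611  0.46635064  0.12984139] -10.104037
[-0.078 -0.073 -0.069  0.001  0.062  0.066  0.069] [-0.016 -0.015 -0.014 -0.     0.015  0.017  0.019]
mid [0.46302522 0.13144809]
side 257 [ 0.98887914 -0.14872143  0.44519487  0.1438371 ] -8.552838
[-0.065 -0.056 -0.053  0.009  0.081  0.086  0.091] [-0.022 -0.019 -0.017 -0.     0.014  0.015  0.017]
mid [0.45954146 0.13947695]
```

>>> arm_command:
  moves: [0,0,-0.015,0,0,0.1026,0,0,-0.015,0,0,0.1026,0,0,-0.015,0,0,0.1026,0,0,-0.015,0,0,0.1026,0,0,-0.015,0,0,0.1026]
  grip: 1

```text
time_s: 0.57
tcp_pos: [0.2264, -0.6091, 0.3318]
orientation: [-180.0, 0.0, -9.3]
wrist_force: [-0.9, -0.1, 0.6]
grip_width: 0.998
```

>>> arm_command:
  moves: [0.018,-0.036,0,0,0,0,0.018,-0.036,0,0,0,0,0.018,-0.036,0,0,0,0,0.018,-0.036,0,0,0,0,0.018,-0.036,0,0,0,0,0.018,-0.036,0,0,0,0,0.018,-0.036,0,0,0,0,0.018,-0.036,0,0,0,0,0.018,-0.036,0,0,0,0,0.018,-0.036,0,0,0,0]

```text
time_s: 1.4
tcp_pos: [0.4613, -0.28, 0.3313]
orientation: [-180.0, 0.0, -9.0]
wrist_force: [0.9, -0.6, -0.3]
grip_width: 1.0
```

>>> arm_command:
  moves: [0.015,-0.036,0,0,0,0,0.005,-0.03,0,0,0,0,0,0,0,0,0,0]

```text
time_s: 1.65
tcp_pos: [0.4921, -0.2152, 0.3311]
orientation: [-179.9, 0.0, -8.8]
wrist_force: [-0.5, 0.6, -0.8]
grip_width: 1.004
```

```bash
python3 - <<'E'
from h import *
o=ctrl.get_obs(); print(o['time_s'],o['tcp_pos'],o['orientation'],o['wrist_force'],abs(o['joint_vel']).max())
im,d,m=grab('wrist'); save('',im,'w1'); np.savez('w1.npz',im=im,d=d,**{k:np.array(v) for k,v in m.items()})
E
```

```text
1.65 [ 0.49207966 -0.21522436  0.33111124] [-1.79905857e+02  1.59848263e-02 -8.81568172e+00] [-0.5196456   0.5745285  -0.81762603] 5.3548531639085954
```

View pics/w1.png

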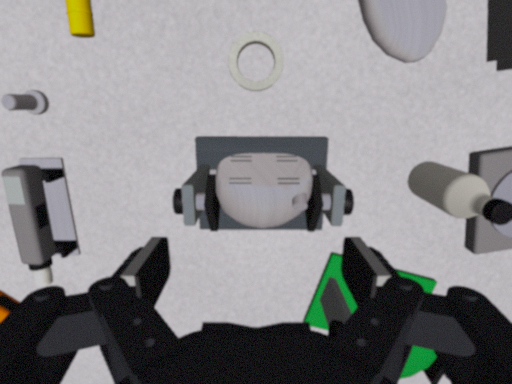

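```bash
python3 - <<'E'
from face import *
np.set_printoptions(suppress=True,precision=4)
z=np.load('w1.npz'); P=pts(z['d'],z); im=z['im']; ok0=z['d']>0
m=np.zeros(P.shape[:2],np.uint8); m[158:186,235:295]=1; m&=ok0.astype(np.uint8)
c,n,S=plane(P[m>0],0.003); n*=np.sign(n[0])
print('c',c,'n',n,'rms',((S-c)@n).std(),len(S),m.sum(),'elev',np.degrees(np.arcsin(n[2])),'az',np.degrees(np.arctan2(n[1],n[0])))
e=np.cross([0,0,1],n); e/=np.linalg.norm(e); f=np.cross(n,e)
D=(P-c)@n; r=(P-c); A=r@e; B=r@f
ok=((abs(D)<0.005)&(abs(A)<0.06)&(abs(B)<.045)&ok0).astype(np.uint8)
nl,lab=cv2.connectedComponents(cv2.morphologyEx(ok,cv2.MORPH_OPEN,np.ones((3,3))))
ok=lab==lab[175,265]
print('A',np.percentile(A[ok],[0,1,3,50,97,99,100]),'B',np.percentile(B[ok],[0,1,3,50,97,99,100]))
vis=im.copy(); vis[ok]=[255,0,0]
save('',cv2.resize(vis[120:260,160:370],None,fx=3.6,fy=3.6,interpolation=cv2.INTER_NEAREST),'w1face')
save('',cv2.resize(im[120:260,160:370],None,fx=3.6,fy=3.6,interpolation=cv2.INTER_CUBIC),'w1crop')
# profile across the face along column 265
for v in range(146,226,3): print(v,P[v,265],z['d'][v,265])
# uprights
w=(abs(P[...,2]-.14)<.006)&(np.linalg.norm(P[...,:2]-[.48,-.21],axis=2)<.14)&ok0
for s in (1,-1):
    k=w&(((P-c)@e*s)>0.06); Q=P[k]; print('upright',s,len(Q),np.median(Q,0),cv2.minAreaRect(Q[:,:2].astype(np.float32)*1000))
w=(abs(P[...,2]-.014)<.005)&(np.linalg.norm(P[...,:2]-[.48,-.21],axis=2)<.14)&ok0&(im.max(2)<95)&(im.max(2).astype(int)-im.min(2)<40)
nl,lab=cv2.connectedComponents(w.astype(np.uint8)); 
Q=P[w]; print('base',len(Q),cv2.minAreaRect(Q[:,:2].astype(np.float32)*1000))
vis=im.copy(); vis[w]=[255,0,0]; save('',vis,'w1base')
E
```

```text
c [ 0.4951 -0.2244  0.1586] n [ 0.7869 -0.1239  0.6045] rms 0.0005357077235237609 1672 1672 elev 37.189295922362284 az -8.950456555823312
A [-0.0491 -0.0465 -0.0433  0.0006  0.0448  0.048   0.0505] B [-0.0266 -0.0247 -0.0228  0.002   0.0217  0.0227  0.0239]
146 [ 0.5009 -0.2302  0.015 ] 0.43354
149 [ 0.4967 -0.2296  0.0166] 0.43322968
152 [ 0.492  -0.2289  0.0146] 0.43645224
155 [ 0.5088 -0.2274  0.1416] 0.30986592
158 [ 0.5062 -0.2269  0.1446] 0.30773154
161 [ 0.5036 -0.2265  0.1478] 0.30535612
164 [ 0.5012 -0.226   0.1515] 0.30254903
167 [ 0.4988 -0.2255  0.155 ] 0.29979473
170 [ 0.496  -0.2251  0.1564] 0.29923847
173 [ 0.4938 -0.2246  0.1604] 0.29603106
176 [ 0.4913 -0.2242  0.1632] 0.2940772
179 [ 0.4893 -0.2238  0.1673] 0.29072008
182 [ 0.4869 -0.2233  0.1698] 0.288973
185 [ 0.4846 -0.2229  0.1726] 0.28687045
188 [ 0.4823 -0.2225  0.1751] 0.28519037
191 [ 0.4788 -0.222   0.1736] 0.2875126
194 [ 0.4756 -0.2216  0.1729] 0.28913304
197 [ 0.4713 -0.2211  0.1692] 0.29387173
200 [ 0.4676 -0.2206  0.1676] 0.29645017
203 [ 0.4639 -0.2201  0.1661] 0.29896775
206 [ 0.4597 -0.2196  0.1634] 0.30265778
209 [ 0.455  -0.219   0.1594] 0.30785325
212 [ 0.4505 -0.2184  0.1564] 0.31200877
215 [ 0.445  -0.2178  0.1508] 0.31894583
218 [ 0.4399 -0.2172  0.1467] 0.3242872
221 [ 0.4346 -0.2166  0.1425] 0.3297321
224 [ 0.4265 -0.2157  0.1319] 0.34221962
upright 1 760 [ 0.4672 -0.1332  0.1391] ((464.8945617675781, -136.16421508789062), (44.53545379638672, 48.875450134277344), 80.89588165283203)
upright -1 738 [ 0.4391 -0.301   0.1394] ((438.91119384765625, -297.7340393066406), (42.30817794799805, 49.38327407836914), 80.95162200927734)
base 3308 ((443.04119873046875, -214.83172607421875), (196.14520263671875, 145.9694061279297), 81.16337585449219)
```

View pics/w1face.png

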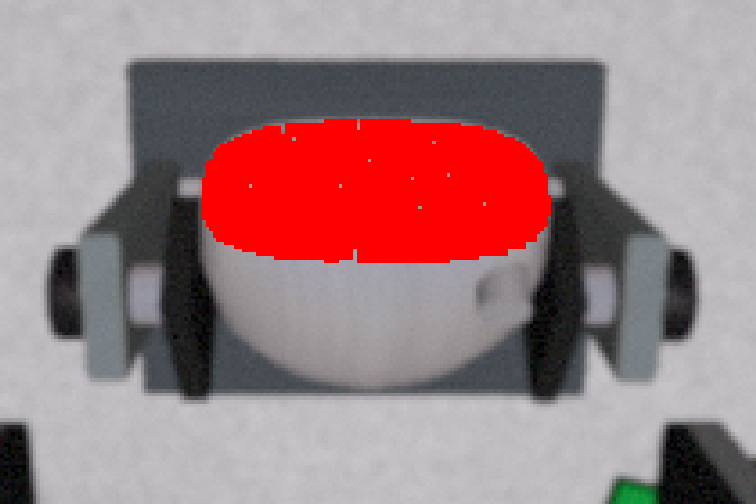

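View pics/w1crop.png

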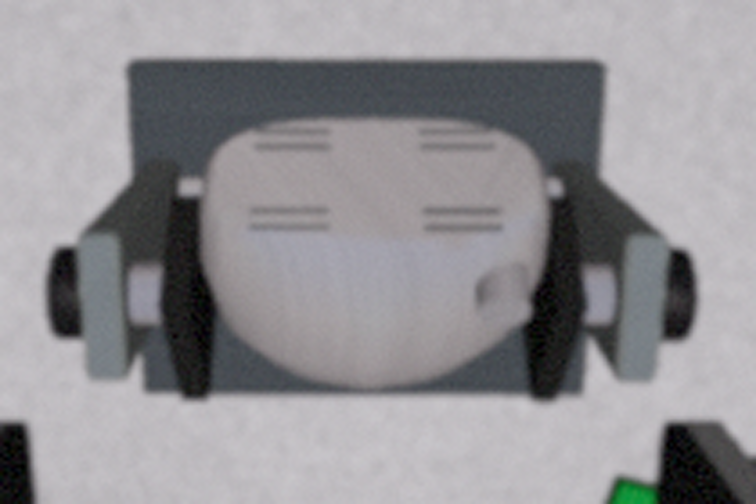

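View pics/w1base.png

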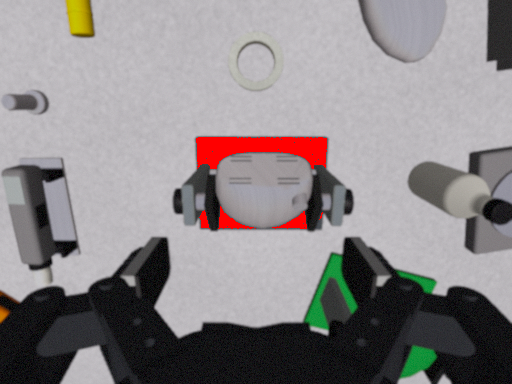

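>>> arm_command:
  moves: [-0.0085,-0.034,0.006,0,0,0,-0.0085,-0.034,0.006,0,0,0,-0.0085,-0.034,0.006,0,0,0,-0.0085,-0.034,0.006,0,0,0,-0.0085,-0.034,0.006,0,0,0,-0.0085,-0.034,0.006,0,0,0,-0.0085,-0.034,0.006,0,0,0,-0.0085,-0.034,0.006,0,0,0,-0.0085,-0.034,0.006,0,0,0,-0.0085,-0.034,0.006,0,0,0]

```text
time_s: 2.53
tcp_pos: [0.4597, 0.1301, 0.2711]
orientation: [180.0, -0.0, -9.1]
wrist_force: [1.0, -0.7, -0.5]
grip_width: 1.002
```

>>> arm_command:
  moves: [0,0,0,0,0,0,0,0,0,0,0,0]

```text
time_s: 2.7
tcp_pos: [0.4596, 0.13, 0.2709]
orientation: [180.0, 0.0, -8.9]
wrist_force: [0.1, -1.1, -0.4]
grip_width: 1.0
```

```bash
python3 - <<'E'
from face import *
np.set_printoptions(suppress=True,precision=4)
o=ctrl.get_obs(); print(o['time_s'],o['tcp_pos'],o['orientation'],o['wrist_force'])
im,d,m=grab('wrist'); save('',im,'w2'); np.savez('w2.npz',im=im,d=d,**{k:np.array(v) for k,v in m.items()})
P=pts(d,m)
w=(abs(P[...,2]-.07)<.005)&(np.linalg.norm(P[...,:2]-[.46,.135],axis=2)<.12)&(d>0)
nl,lab,st,_=cv2.connectedComponentsWithStats(w.astype(np.uint8)); w=lab==1+np.argmax(st[1:,4])
t=P[w]; print(len(t),np.median(t[:,2]))
r=cv2.minAreaRect(t[:,:2].astype(np.float32)*1000);print(r)
k=cv2.fitLine(t[:,:2].astype(np.float32),cv2.DIST_HUBER,0,.01,.01).ravel();print(k,np.degrees(np.arctan2(k[1],k[0])))
vis=im.copy(); vis[w]=[255,0,0]; save('',vis,'w2m')
E
```

```text
2.7 [0.4596 0.13   0.2709] [179.9751   0.0383  -8.8527] [ 0.1347 -1.118  -0.4131]
4048 0.07068637396654003
((454.3402404785156, 134.42807006835938), (35.80681228637695, 159.88671875), 79.79463195800781)
[ 0.9843 -0.1767  0.4623  0.133 ] -10.177708
```

View pics/w2.png

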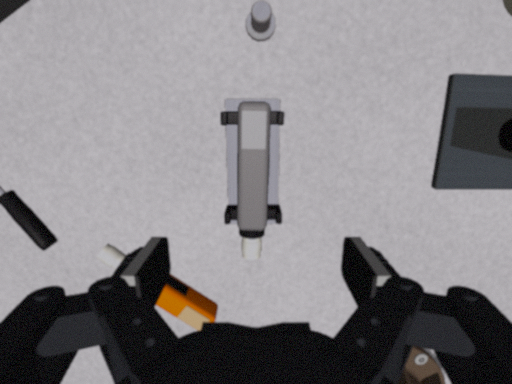

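View pics/w2m.png

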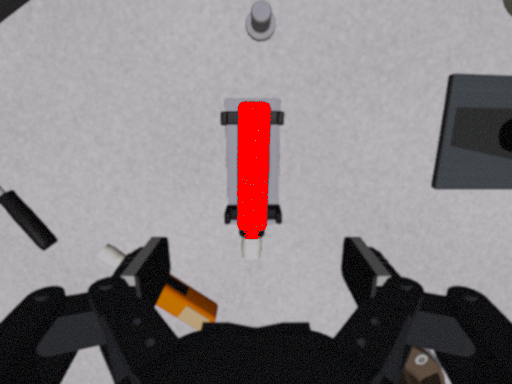

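>>> arm_command:
  moves: [0,-0.004,0.02,0,0,0.016,0,0,0.03,0,0,0,0,0,0.034,0,0,0,0,0,0.034,0,0,0,0,0,0.034,0,0,0,0,0,0.03,0,0,0,0,0,0.02,0,0,0,0,0,0.01,0,0,0,0,0,0.004,0,0,0,0,0,0,0,0,0]

```text
time_s: 3.58
tcp_pos: [0.4608, 0.1323, 0.0552]
orientation: [180.0, 0.0, -10.0]
wrist_force: [-0.1, -0.5, 0.6]
grip_width: 1.006
```

>>> arm_command:
  moves: [0,0,0,0,0,0,0,0,0,0,0,0,0,0,0,0,0,0,0,0,0,0,0,0,0,0,0,0,0,0,0,0,0,0,0,0,0,0,0,0,0,0,0,0,0,0,0,0,0,0,0,0,0,0,0,0,0,0,0,0]
  grip: 0.2
  grip_force: 70

```text
time_s: 4.42
tcp_pos: [0.461, 0.1334, 0.0563]
orientation: [-180.0, -0.1, -9.9]
wrist_force: [-1.7, -1.8, 15.6]
grip_width: 0.414
```

```bash
python3 - <<'E'
from h import *
o=ctrl.get_obs(); print(o['time_s'],o['tcp_pos'],o['orientation'],o['wrist_force'],o['grip_width'])
im,d,m=grab('wrist'); save('',im,'w3')
E
```

```text
4.4167 [0.46104831 0.13337839 0.05627678] [-1.79968150e+02 -7.95205161e-02 -9.91551430e+00] [-1.67632302 -1.82407828 15.64914738] 0.41388624809085034
```

View pics/w3.png

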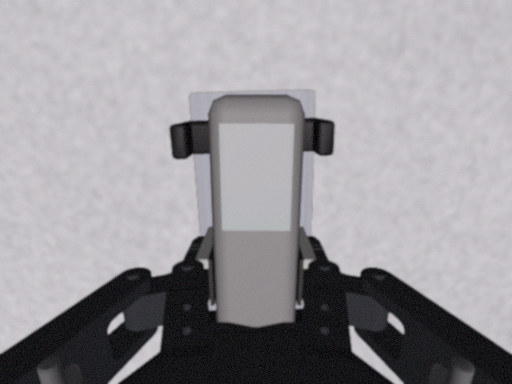

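>>> arm_command:
  moves: [0,0,-0.01,0,0,0,0,0,-0.02,0,0,0,0,0,-0.035,0,0,0,0,0,-0.035,0,0,0,0,0,-0.035,0,0,0,0,0,-0.035,0,0,-0.016,0,0,-0.02,0,0,0,0,0,0,0,0,0]

```text
time_s: 5.13
tcp_pos: [0.4624, 0.1337, 0.2503]
orientation: [-179.8, -0.4, -9.0]
wrist_force: [1.2, 0.3, -2.0]
grip_width: 0.408
```

>>> arm_command:
  moves: [0.01,0.017,0,0,0,0,0.02,0.035,0,0,0,0,0.023,0.04,0,0,0,0,0.023,0.04,0,0,0,0,0.023,0.04,0,0,0,0,0.023,0.04,0,0,0,0,0.023,0.04,0,0,0,0,0.023,0.04,0,0,0,0,0.02,0.035,0,0,0,0,0.012,0.021,0,0,0,0]

```text
time_s: 5.97
tcp_pos: [0.5945, -0.2204, 0.2446]
orientation: [180.0, 0.0, -9.1]
wrist_force: [-0.3, 0.8, -2.3]
grip_width: 0.413
```

>>> arm_command:
  moves: [0,0,0,0,0.05,0,0,0,0,0,0.11,0,0,0,0,0,0.11,0,0,0,0,0,0.11,0,0,0,0,0,0.11,0,0,0,0,0,0.11,0,0,0,0,0,0.05,0,0,0,0,0,0,0,0,0,0,0,0,0,0,0,0,0,0,0]

```text
time_s: 6.8
tcp_pos: [0.598, -0.2105, 0.2453]
orientation: [-178.9, -31.9, -8.8]
wrist_force: [0.5, -0.4, -2.6]
grip_width: 0.413
```

```bash
python3 - <<'E'
from h import *
o=ctrl.get_obs(); print(o['time_s'],o['tcp_pos'],o['orientation'],o['wrist_force'],o['grip_width'])
im,d,m=grab('scene'); save('',im,'s4'); np.savez('s4.npz',im=im,d=d,**{k:np.array(v) for k,v in m.items()})
save('',cv2.resize(im[100:300,60:310],None,fx=3,fy=3,interpolation=cv2.INTER_CUBIC),'s4c')
im,d,m=grab('side'); np.savez('d4.npz',im=im,d=d,**{k:np.array(v) for k,v in m.items()})
save('',cv2.resize(im[80:260,180:380],None,fx=3,fy=3,interpolation=cv2.INTER_CUBIC),'d4c')
E
```

```text
6.8 [ 0.59795048 -0.21046155  0.24529139] [-178.88625163  -31.94044253   -8.83340993] [ 0.45363708 -0.36348802 -2.64794707] 0.4127796174708763
```

View pics/s4c.png

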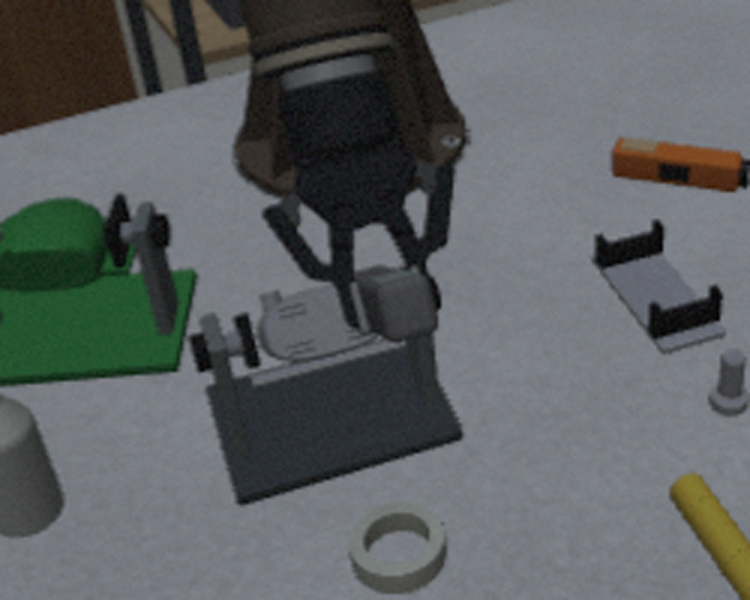

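View pics/d4c.png

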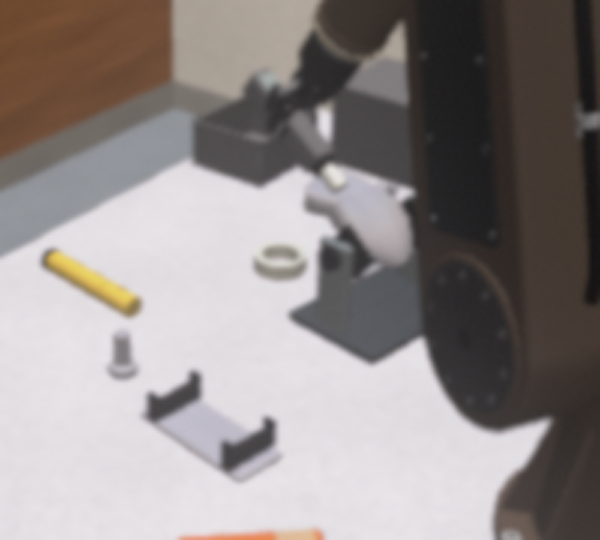

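```bash
cat > corr.py <<'E'
from h import *
np.set_printoptions(suppress=True,precision=4)
C=np.array([.4968,-.2245,.1563]); n=np.array([.7869,-.1239,.6045]); n/=np.linalg.norm(n)
e=np.cross([0,0,1],n); e/=np.linalg.norm(e); f=np.cross(n,e)
Rg=np.stack([n,-e,-f],1)   # tool axes target (x=n, y=-e, z=-f)
off=np.array([-.001,0,.0063])
def go(s,off=off):
    o=ctrl.get_obs(); Rt=R.from_euler('xyz',o['orientation'],degrees=True).as_matrix()
    tgt=C+s*n-Rg@off
    print('t',o['time_s'],'tcp',o['tcp_pos'],o['orientation'],'F',o['wrist_force'],'F.n',o['wrist_force']@n,'grip',o['grip_width'],'J',o['joints'].round(1))
    print('tool shift',Rt.T@(tgt-o['tcp_pos']),'rotvec',R.from_matrix(Rt.T@Rg).as_rotvec(), 'nose dist',(o['tcp_pos']+Rt@off-C)@n-.110)
E
python3 -c "
from corr import *
print(R.from_matrix(Rg).as_euler('xyz',degrees=True)); go(.14)"
```

```text
[180.     -37.1932  -8.9479]
t 6.9 tcp [ 0.5984 -0.2105  0.2455] [-178.9151  -32.0007   -8.7844] F [-0.1522  0.6607 -2.0938] F.n -1.4673266386972814 grip 0.4150757677326006 J [-28.2  17.3 119.9  42.1  16.9  32.4]
tool shift [0.0092 0.0297 0.004 ] rotvec [-0.0205  0.0906  0.0015] nose dist 0.02058756573949759
```

>>> arm_command:
  moves: [0.0012,0.0037,0.0005,-0.0026,0.0113,0,0.0012,0.0037,0.0005,-0.0026,0.0113,0,0.0012,0.0037,0.0005,-0.0026,0.0113,0,0.0012,0.0037,0.0005,-0.0026,0.0113,0,0.0012,0.0037,0.0005,-0.0026,0.0113,0,0.0012,0.0037,0.0005,-0.0026,0.0113,0,0.0012,0.0037,0.0005,-0.0026,0.0113,0,0.0012,0.0037,0.0005,-0.0026,0.0113,0,0,0,0,0,0,0,0,0,0,0,0,0]

```text
time_s: 7.73
tcp_pos: [0.6038, -0.2412, 0.2472]
orientation: [180.0, -37.2, -8.9]
wrist_force: [0.4, 0.1, -2.4]
grip_width: 0.417
```

```bash
python3 - <<'E'
from corr import *
go(.14)
im,d,m=grab('side'); np.savez('d5.npz',im=im,d=d,**{k:np.array(v) for k,v in m.items()})
# predicted nose tip from tcp, project in both views
o=ctrl.get_obs(); Rt=R.from_euler('xyz',o['orientation'],degrees=True).as_matrix()
g=o['tcp_pos']+Rt@off; tip=g-.11*Rt[:,0]; print('pred tip',tip,proj([tip,g,C],m))
v=im.copy()
for p in proj([tip,g,C],m): cv2.circle(v,tuple(int(round(x)) for x in p),1,(255,0,0),-1)
save('',cv2.resize(v[90:190,230:350],None,fx=6,fy=6,interpolation=cv2.INTER_CUBIC),'d5c')
im,d,m=grab('scene'); v=im.copy(); np.savez('s5.npz',im=im,d=d,**{k:np.array(v) for k,v in m.items()})
print(proj([tip,g,C],m))
for p in proj([tip,g,C],m): cv2.circle(v,tuple(int(round(x)) for x in p),1,(255,0,0),-1)
save('',cv2.resize(v[150:250,110:230],None,fx=6,fy=6,interpolation=cv2.INTER_CUBIC),'s5c')
E
```

```text
t 7.7333 tcp [ 0.6038 -0.2412  0.2472] [179.9784 -37.1914  -8.9003] F [ 0.4159  0.1244 -2.4106] F.n -1.1453478795763266 grip 0.4170422312911938 J [-31.6  18.2 121.8  69.8  14.4   2.4]
tool shift [-0.0003  0.0001  0.0006] rotvec [-0.0001  0.      0.0007] nose dist 0.030273959808098702
pred tip [ 0.5202 -0.228   0.1751] [[294.6943 139.0521]
 [279.2171 116.7244]
 [298.947  145.377 ]]
[[169.4798 205.8516]
 [176.0724 205.6067]
 [167.926  206.2049]]
```

View pics/d5c.png

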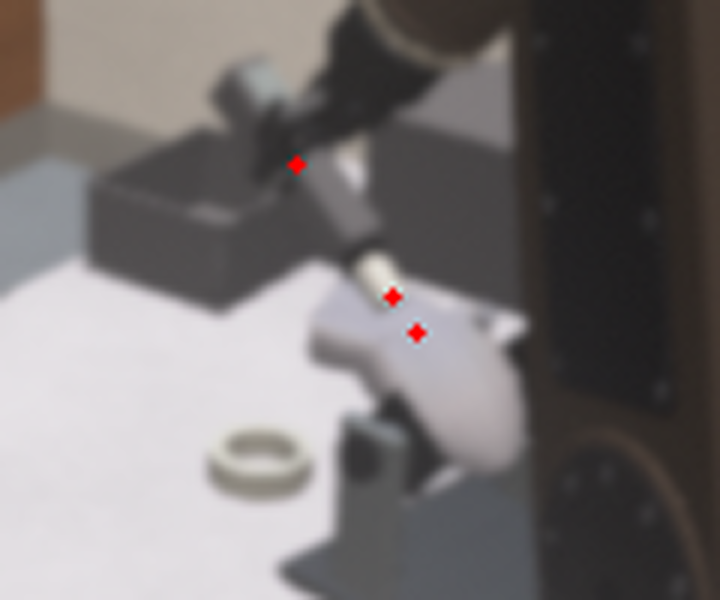

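View pics/s5c.png

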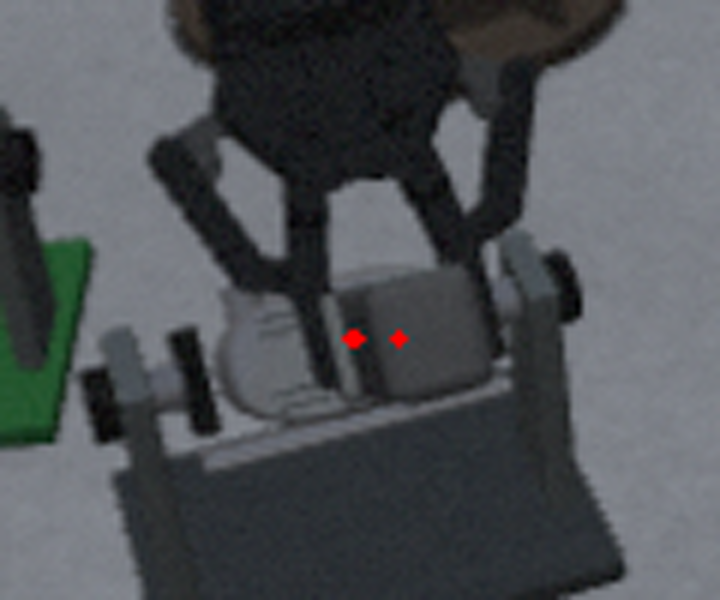

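>>> arm_command:
  moves: [-0.003,0,0.0005,0,0,0,-0.004,0,0,0,0,0,-0.004,0,0,0,0,0,-0.004,0,0,0,0,0,-0.004,0,0,0,0,0,-0.003,0,0,0,0,0,-0.002,0,0,0,0,0,0,0,0,0,0,0,0,0,0,0,0,0]

```text
time_s: 8.58
tcp_pos: [0.5852, -0.2383, 0.2325]
orientation: [180.0, -37.2, -8.9]
wrist_force: [0.3, -0.2, -2.2]
grip_width: 0.414
```

```bash
python3 - <<'E'
from corr import *
go(.11)
E
```

```text
t 8.5833 tcp [ 0.5852 -0.2383  0.2325] [179.9559 -37.2222  -8.8825] F [ 0.251  -0.2102 -2.2002] F.n -1.1065069097643663 grip 0.4142059197248888 J [-32.6  18.4 124.7  82.   14.2 -11. ]
tool shift [-0.0063  0.0002  0.0003] rotvec [ 0.0001 -0.0005  0.0009] nose dist 0.00629678641249129
```

>>> arm_command:
  moves: [-0.002,0,0,0,0,0,-0.002,0,0,0,0,0,-0.001,0,0,0,0,0,0,0,0,0,0,0]

```text
time_s: 8.92
tcp_pos: [0.5808, -0.2376, 0.2291]
orientation: [180.0, -37.2, -8.9]
wrist_force: [0.0, 0.4, -2.4]
grip_width: 0.41
```

>>> arm_command:
  moves: [-0.001,0,0,0,0,0,-0.001,0,0,0,0,0,0,0,0,0,0,0,0,0,0,0,0,0]

```text
time_s: 9.25
tcp_pos: [0.5795, -0.2375, 0.2281]
orientation: [180.0, -37.2, -8.9]
wrist_force: [0.4, -0.4, -1.7]
grip_width: 0.407
```

>>> arm_command:
  moves: [-0.001,0,0,0,0,0,-0.001,0,0,0,0,0,0,0,0,0,0,0,0,0,0,0,0,0]

```text
time_s: 9.58
tcp_pos: [0.578, -0.2373, 0.227]
orientation: [180.0, -37.2, -8.9]
wrist_force: [1.8, -0.2, -1.3]
grip_width: 0.411
```

```bash
python3 - <<'E'
from corr import *
go(.104)
E
```

```text
t 9.5833 tcp [ 0.578  -0.2373  0.227 ] [179.9536 -37.2321  -8.8957] F [ 1.8367 -0.228  -1.2742] F.n 0.7032859718017287 grip 0.4114103177528852 J [-33.   18.5 125.8  86.6  14.3 -16.1]
tool shift [-0.0032  0.      0.0003] rotvec [ 0.0003 -0.0007  0.0007] nose dist -0.00280628425679727
```

>>> arm_command:
  moves: [-0.001,0,0,0,0,0,-0.001,0,0,0,0,0,-0.001,0,0,0,0,0,0,0,0,0,0,0,0,0,0,0,0,0]

```text
time_s: 10.0
tcp_pos: [0.5757, -0.2369, 0.2252]
orientation: [180.0, -37.2, -8.9]
wrist_force: [2.8, -0.7, 0.4]
grip_width: 0.412
```

```bash
python3 - <<'E'
from corr import *
go(.104)
Fs=[]
for k in range(4):
    im,d,m=grab('side'); o=ctrl.get_obs(); Fs.append(o['wrist_force']@n)
print(Fs)
np.savez('d6.npz',im=im,d=d,**{k:np.array(v) for k,v in m.items()})
save('',cv2.resize(im[90:190,230:350],None,fx=6,fy=6,interpolation=cv2.INTER_CUBIC),'d6c')
E
```

```text
t 10.0 tcp [ 0.5757 -0.2369  0.2252] [179.9548 -37.2376  -8.8973] F [ 2.8231 -0.6687  0.3613] F.n 2.522799629343586 grip 0.41176599133636865 J [-33.1  18.6 126.2  88.1  14.3 -17.8]
tool shift [-0.0003  0.      0.0003] rotvec [ 0.0003 -0.0008  0.0007] nose dist -0.005742929192813009
[np.float64(1.4683808117353752), np.float64(2.5437080540184707), np.float64(2.817771401869024), np.float64(3.272195554568448)]
```

View pics/d6c.png

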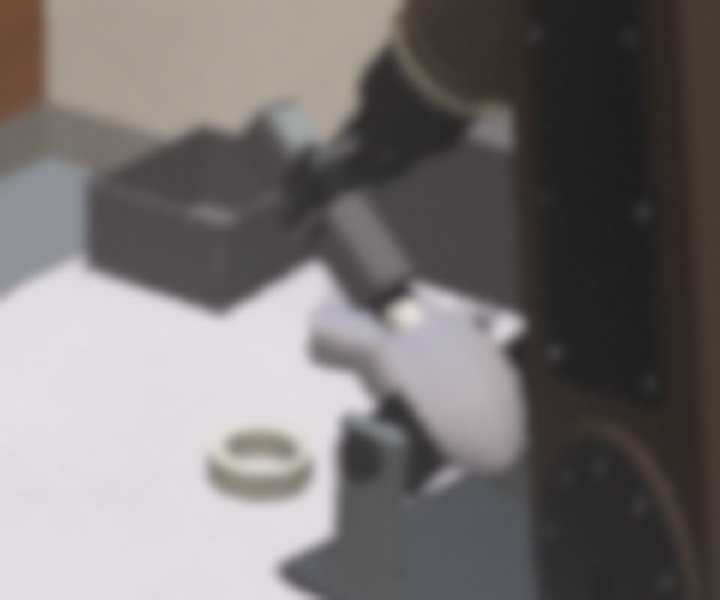

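>>> arm_command:
  moves: [0,0,0,0,0,0,0,0,0,0,0,0,0,0,0,0,0,0,0,0,0,0,0,0,0,0,0,0,0,0,0,0,0,0,0,0,0,0,0,0,0,0,0,0,0,0,0,0,0,0,0,0,0,0,0,0,0,0,0,0]

```text
time_s: 11.03
tcp_pos: [0.5756, -0.2369, 0.2251]
orientation: [179.9, -37.2, -8.9]
wrist_force: [3.2, -0.5, 0.4]
grip_width: 0.409
```

>>> arm_command:
  moves: [0,0,0,0,0,0,0,0,0,0,0,0,0,0,0,0,0,0,0,0,0,0,0,0,0,0,0,0,0,0,0,0,0,0,0,0,0,0,0,0,0,0,0,0,0,0,0,0,0,0,0,0,0,0,0,0,0,0,0,0]

```text
time_s: 11.87
tcp_pos: [0.5756, -0.2369, 0.2251]
orientation: [179.9, -37.2, -8.9]
wrist_force: [3.2, 0.0, 0.2]
grip_width: 0.412
```

>>> arm_command:
  moves: [0,0,0,0,0,0,0,0,0,0,0,0,0,0,0,0,0,0,0,0,0,0,0,0,0,0,0,0,0,0,0,0,0,0,0,0,0,0,0,0,0,0,0,0,0,0,0,0,0,0,0,0,0,0,0,0,0,0,0,0]

```text
time_s: 12.7
tcp_pos: [0.5755, -0.2368, 0.2251]
orientation: [180.0, -37.2, -8.9]
wrist_force: [2.1, 0.0, 0.5]
grip_width: 0.413
```

```bash
python3 - <<'E'
from corr import *
go(.104)
Fs=[]
for k in range(4):
    im,d,m=grab('scene'); o=ctrl.get_obs(); Fs.append(o['wrist_force']@n)
print(Fs)
o=ctrl.get_obs(); Rt=R.from_euler('xyz',o['orientation'],degrees=True).as_matrix(); g=o['tcp_pos']+Rt@off
tail=g+.075*Rt[:,0]; print('pred tail c',tail)
P=pts(d,m)
w=(np.linalg.norm(P-tail,axis=2)<.03)&(d>0)&(abs((P-tail)@Rt[:,0])<.006); print(w.sum()); Q=P[w]
L=(Q-tail)@Rt; print(np.percentile(L,[2,50,98],axis=0))
v=im.copy(); v[w]=[255,0,0]; save('',cv2.resize(v[150:250,110:230],None,fx=6,fy=6,interpolation=cv2.INTER_NEAREST),'s6t')
save('',cv2.resize(im[150:250,110:230],None,fx=6,fy=6,interpolation=cv2.INTER_CUBIC),'s6c')
E
```

```text
t 12.7 tcp [ 0.5755 -0.2368  0.2251] [179.953  -37.2184  -8.892 ] F [2.0649 0.0174 0.4771] F.n 1.9111417403930093 grip 0.4128035109653224 J [-33.1  18.6 126.2  88.1  14.3 -17.8]
tool shift [-0.0001  0.0001  0.0003] rotvec [ 0.0002 -0.0004  0.0008] nose dist -0.005946801514213618
[np.float64(1.786058230044348), np.float64(1.6950544486805401), np.float64(2.57532184988647), np.float64(1.9116736173198996)]
pred tail c [ 0.6375 -0.2465  0.2648]
338
[[-0.0055 -0.0162 -0.0188]
 [-0.001   0.0007 -0.0002]
 [ 0.002   0.0167  0.0178]]
```

View pics/s6t.png

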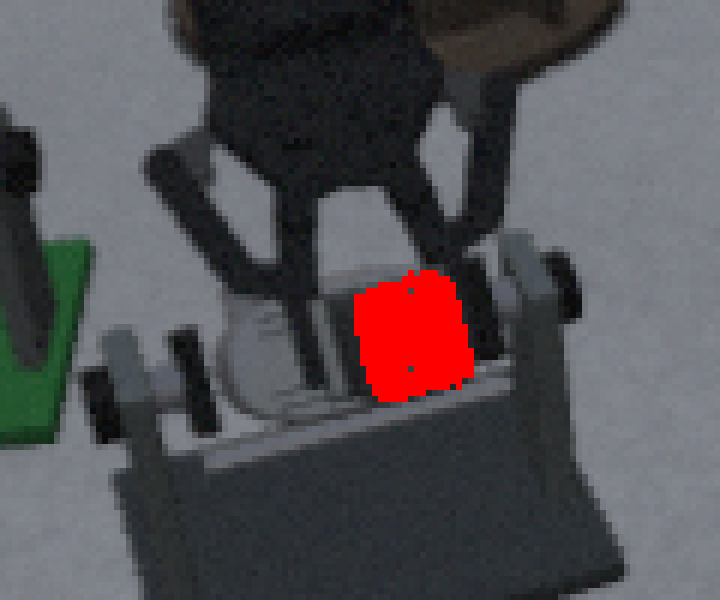

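View pics/s6c.png

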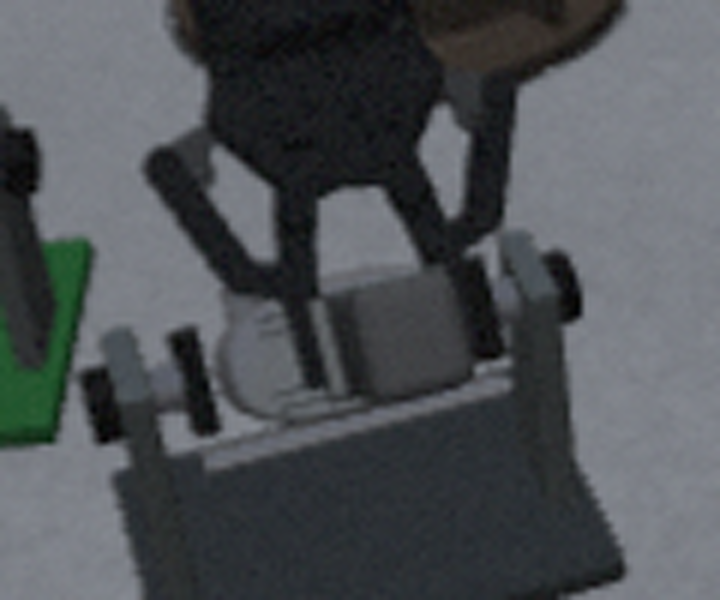

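```bash
python3 - <<'E'
from corr import *
for nm,cols,rows in [('w1',[250,258,265,272,280],range(150,196)),('scene0',[160,165,169,173,178],range(192,224))]:
    z=np.load(nm+'.npz'); P=pts(z['d'],z); D=(P-C)@n; B=(P-C)@f; A=(P-C)@e
    print(nm)
    for v in rows: print(v,(np.median(D[v,cols])*1000).round(1),(np.median(B[v,cols])*1000).round(1))
E
```

```text
w1
150 -86.0 -111.7
151 -87.1 -110.8
152 -88.4 -110.0
153 -0.6 -23.6
154 0.2 -21.4
155 0.7 -19.4
156 0.5 -18.1
157 0.5 -16.7
158 0.6 -15.2
159 0.3 -14.0
160 0.6 -12.3
161 0.5 -11.0
162 0.2 -9.8
163 0.1 -8.6
164 -0.3 -7.5
165 -0.4 -6.2
166 -0.2 -4.7
167 0.8 -2.5
168 -0.4 -2.0
169 0.3 -0.1
170 0.0 1.0
171 0.1 2.4
172 -0.1 3.5
173 -0.1 4.9
174 -0.0 6.3
175 -0.1 7.5
176 0.0 9.0
177 0.1 10.3
178 0.3 11.7
179 0.2 13.0
180 0.4 14.3
181 0.2 15.5
182 0.1 16.7
183 0.2 18.0
184 0.0 19.2
185 -0.1 20.2
186 -0.3 21.3
187 -0.6 22.3
188 -0.3 23.8
189 -1.3 24.3
190 -2.3 24.8
191 -3.4 25.2
192 -3.9 26.1
193 -6.1 25.7
194 -7.3 26.0
195 -8.7 26.2
scene0
192 -305.4 34.6
193 -298.3 31.5
194 -294.1 28.4
195 -10.5 25.3
196 -2.3 23.0
197 -3.2 20.7
198 0.8 18.4
199 0.0 16.1
200 1.7 13.7
201 -1.3 11.4
202 -0.9 9.1
203 -0.5 6.7
204 0.8 4.5
205 -0.3 2.1
206 0.2 -0.2
207 0.1 -2.5
208 -0.2 -4.8
209 -1.3 -7.2
210 -0.9 -9.5
211 -1.1 -11.8
212 0.9 -14.1
213 0.3 -16.3
214 -0.6 -18.6
215 -0.9 -21.1
216 -0.2 -23.2
217 -2.0 -25.7
218 -17.0 -28.8
219 -41.8 -32.7
220 -46.1 -35.2
221 -45.2 -37.6
222 -165.1 -48.4
223 -163.8 -50.7
```

>>> arm_command:
  moves: [0.001,0,0,0,0,0,0.002,0,0,0,0,0,0.003,0,0,0,0,0,0.004,0,0,0,0,0,0.006,0,0,0,0,0,0.006,0,0,0,0,0,0.006,0,0,0,0,0,0.006,0,0,0,0,0,0.006,0,0,0,0,0,0.004,0,0,0,0,0]

```text
time_s: 13.73
tcp_pos: [0.6103, -0.2421, 0.2516]
orientation: [180.0, -37.2, -8.9]
wrist_force: [-0.6, -0.3, -2.4]
grip_width: 0.413
```

>>> arm_command:
  moves: [0,0,-0.002,0,-0.02,0,0,0,-0.004,0,-0.04,0,0,0,-0.004,0,-0.06,0,0,0,-0.004,0,-0.07,0,0,0,-0.004,0,-0.07,0,0,0,-0.004,0,-0.08,0,0,0,-0.004,0,-0.08,0,0,0,-0.004,0,-0.08,0,0,0,0,0,-0.08,0,0,0,0,0,-0.07,0]

```text
time_s: 14.57
tcp_pos: [0.6, -0.2377, 0.2757]
orientation: [-179.7, -2.9, -8.6]
wrist_force: [1.0, 0.3, -3.0]
grip_width: 0.414
```

```bash
cat > back.py <<'E'
from h import *
np.set_printoptions(suppress=True,precision=4)
def back(tgt,yaw):
    o=ctrl.get_obs(); Rt=R.from_euler('xyz',o['orientation'],degrees=True).as_matrix(); Rg=R.from_euler('xyz',[180,0,yaw],degrees=True).as_matrix()
    print('t',o['time_s'],'tcp',o['tcp_pos'],o['orientation'],'F',o['wrist_force'],o['grip_width'],'J',o['joints'].round(1))
    print('in level tool frame',Rg.T@(np.array(tgt)-o['tcp_pos']),'rotvec now',R.from_matrix(Rt.T@Rg).as_rotvec())
E
python3 -c "
from back import *
back([.461,.1335,.25],-9.9)"
```

```text
t 14.5667 tcp [ 0.6    -0.2377  0.2757] [-179.6847   -2.9044   -8.5813] F [ 0.9813  0.2994 -3.0025] 0.41358991057356975 J [-24.9  24.8  93.2   1.3  59.3  73. ]
in level tool frame [-0.2007 -0.3418  0.0257] rotvec now [-0.0061 -0.0506  0.0231]
```

>>> arm_command:
  moves: [0,0,0,-0.006,-0.05,0.023,-0.015,-0.025,0,0,0,0,-0.022,-0.038,0,0,0,0,-0.023,-0.039,0,0,0,0,-0.023,-0.039,0,0,0,0,-0.023,-0.039,0,0,0,0,-0.023,-0.039,0,0,0,0,-0.023,-0.039,0,0,0,0,-0.023,-0.039,0,0,0,0,-0.016,-0.028,0,0,0,0]

```text
time_s: 15.4
tcp_pos: [0.474, 0.0951, 0.2747]
orientation: [-179.9, -0.2, -9.8]
wrist_force: [1.2, 0.4, -2.2]
grip_width: 0.413
```

>>> arm_command:
  moves: [-0.008,-0.014,0,0,0,0,0,0,0,0,0,0,0,0,0,0,0,0]

```text
time_s: 15.65
tcp_pos: [0.47, 0.1089, 0.2748]
orientation: [-179.9, -0.3, -9.7]
wrist_force: [-0.1, -0.4, -1.8]
grip_width: 0.414
```

```bash
python3 - <<'E'
from back import *
back([.461,.1335,.056],-9.9)
im,d,m=grab('scene'); save('',cv2.resize(im[110:250,220:380],None,fx=4.5,fy=4.5,interpolation=cv2.INTER_CUBIC),'s7')
E
```

```text
t 15.65 tcp [0.47   0.1089 0.2748] [-179.9333   -0.2602   -9.73  ] F [-0.1199 -0.3797 -1.8383] 0.41355998100419505 J [  9.5  12.7 111.7  -0.   55.3 109.2]
in level tool frame [-0.0131 -0.0227  0.2188] rotvec now [-0.0012 -0.0045  0.003 ]
```

View pics/s7.png

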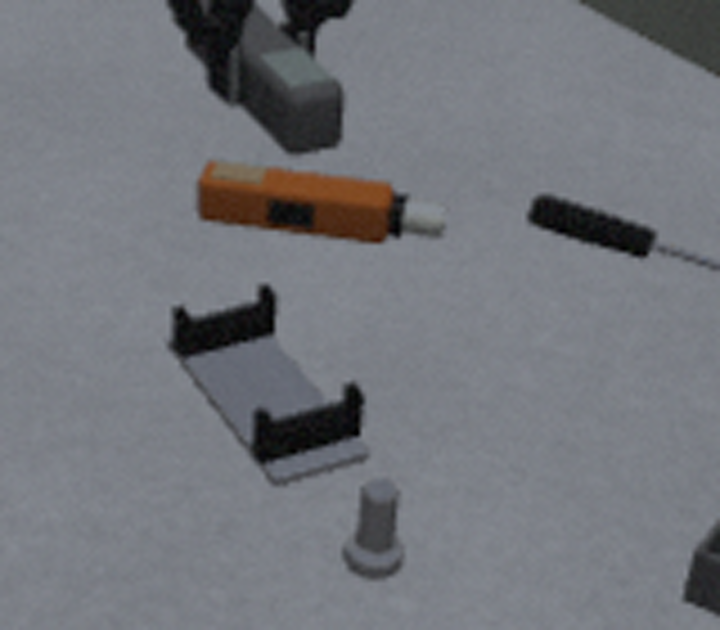

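>>> arm_command:
  moves: [-0.0065,-0.0115,0,-0.001,-0.0045,0.003,-0.0065,-0.0115,0.01,0,0,0,0,0,0.025,0,0,0,0,0,0.035,0,0,0,0,0,0.035,0,0,0,0,0,0.035,0,0,0,0,0,0.03,0,0,0,0,0,0.02,0,0,0,0,0,0.008,0,0,0,0,0,0,0,0,0]

```text
time_s: 16.53
tcp_pos: [0.461, 0.1324, 0.0753]
orientation: [180.0, 0.2, -10.1]
wrist_force: [-1.0, -0.2, -2.6]
grip_width: 0.412
```

```bash
python3 - <<'E'
from back import *
back([.461,.1335,.056],-9.9)
im,d,m=grab('side'); save('',cv2.resize(im[170:260,200:320],None,fx=6,fy=6,interpolation=cv2.INTER_CUBIC),'d8')
im,d,m=grab('scene'); save('',cv2.resize(im[130:250,220:360],None,fx=5,fy=5,interpolation=cv2.INTER_CUBIC),'s8')
E
```

```text
t 16.5333 tcp [0.461  0.1324 0.0753] [179.9793   0.1648 -10.0813] F [-1.0342 -0.2022 -2.569 ] 0.4122153084946824 J [ 12.4  30.5 122.    0.1  27.6 112.4]
in level tool frame [-0.0002 -0.0011  0.0193] rotvec now [ 0.0004  0.0029 -0.0032]
```

View pics/d8.png

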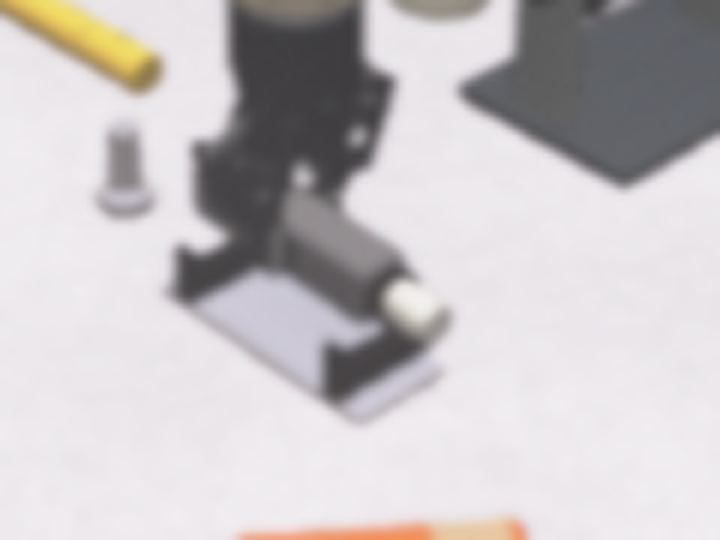

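View pics/s8.png

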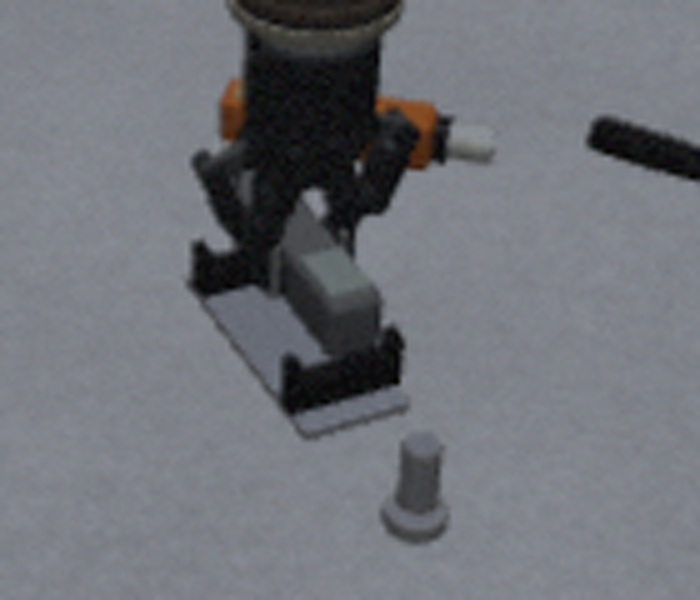

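>>> arm_command:
  moves: [0,-0.001,0.005,0,0.003,-0.003,0,0,0.005,0,0,0,0,0,0.004,0,0,0,0,0,0.002,0,0,0,0,0,0.001,0,0,0,0,0,0,0,0,0,0,0,0,0,0,0]

```text
time_s: 17.22
tcp_pos: [0.4619, 0.1344, 0.06]
orientation: [-179.9, -0.2, -9.8]
wrist_force: [0.7, -0.1, -2.9]
grip_width: 0.414
```

>>> arm_command:
  moves: [0,0,0.001,0,0,0,0,0,0.001,0,0,0,0,0,0,0,0,0]

```text
time_s: 17.47
tcp_pos: [0.4619, 0.1344, 0.0578]
orientation: [-179.9, -0.2, -9.8]
wrist_force: [0.3, -0.5, -2.3]
grip_width: 0.413
```

>>> arm_command:
  moves: [0,0,0.001,0,0,0,0,0,0.0005,0,0,0,0,0,0,0,0,0]

```text
time_s: 17.72
tcp_pos: [0.4619, 0.1344, 0.0564]
orientation: [-179.9, -0.2, -9.8]
wrist_force: [-0.3, -0.1, -0.5]
grip_width: 0.41
```

>>> arm_command:
  moves: [0,0,0.0005,0,0,0,0,0,0,0,0,0,0,0,0,0,0,0,0,0,0,0,0,0,0,0,0,0,0,0,0,0,0,0,0,0,0,0,0,0,0,0,0,0,0,0,0,0]
  grip: 0.9
  grip_force: 20

```text
time_s: 18.38
tcp_pos: [0.4619, 0.1344, 0.0559]
orientation: [-179.9, -0.2, -9.8]
wrist_force: [0.3, 0.4, 0.1]
grip_width: 0.899
```

>>> arm_command:
  moves: [0,0,-0.005,0,0,0,0,0,-0.015,0,0,0,0,0,-0.03,0,0,0,0,0,-0.035,0,0,0,0,0,-0.035,0,0,0,0,0,-0.035,0,0,0,0,0,-0.03,0,0,0,0,0,-0.015,0,0,0,0,0,0,0,0,0,0,0,0,0,0,0]

```text
time_s: 19.22
tcp_pos: [0.4615, 0.1344, 0.2569]
orientation: [-179.9, -0.3, -9.8]
wrist_force: [0.4, 0.3, -0.6]
grip_width: 0.899
```

```bash
python3 - <<'E'
from face import *
np.set_printoptions(suppress=True,precision=4)
o=ctrl.get_obs(); print(o['time_s'],o['tcp_pos'],o['orientation'],o['wrist_force'],o['grip_width'])
im,d,m=grab('wrist'); save('',im,'w9')
P=pts(d,m)
w=(abs(P[...,2]-.07)<.005)&(np.linalg.norm(P[...,:2]-[.46,.135],axis=2)<.12)&(d>0)
nl,lab,st,_=cv2.connectedComponentsWithStats(w.astype(np.uint8)); w=lab==1+np.argmax(st[1:,4])
t=P[w]; print(len(t),np.median(t[:,2]),cv2.minAreaRect(t[:,:2].astype(np.float32)*1000)); c,nn,_=plane(t); print('top normal',nn,c)
ims,d,m=grab('side'); save('',cv2.resize(ims[90:260,200:360],None,fx=4,fy=4,interpolation=cv2.INTER_CUBIC),'d9')
ims,d,m=grab('scene'); save('',ims,'s9')
P=pts(d,m); mk=np.zeros(d.shape,np.uint8); cv2.ellipse(mk,(169,207),(17,8),-9,0,360,1,-1)
c,nn,S=plane(P[(mk>0)&(d>0)]); print('face',c,nn*np.sign(nn[0]))
E
```

```text
19.2167 [0.4615 0.1344 0.2569] [-179.8928   -0.2891   -9.8378] [ 0.3938  0.2729 -0.5998] 0.8989271836283393
4371 0.07069645533964512 ((454.6092529296875, 136.05715942382812), (35.76084899902344, 159.74945068359375), 79.90306854248047)
top normal [-0.0083  0.005   1.    ] [0.463  0.1346 0.0706]
face [ 0.4988 -0.2226  0.1544] [ 0.7846 -0.1178  0.6087]
```

View pics/w9.png

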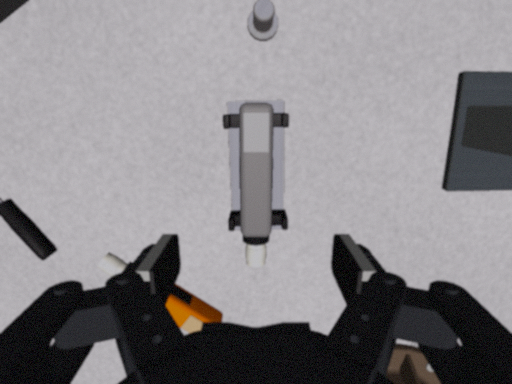

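View pics/d9.png

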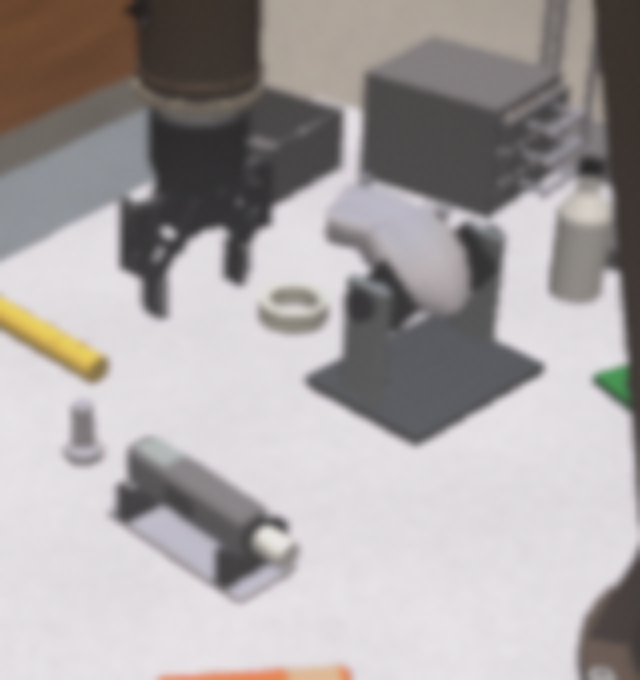

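View pics/s9.png

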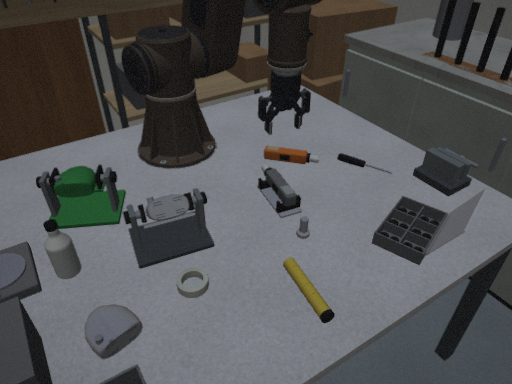

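The gauge lies level across both saddle blocks at (255,170) in the wrist view, nose toward the robot. The vice face fits the same plane as before, and the bystanders are where they were. I'm handing the job in.

```bash
python3 -c "
from cell import ctrl
print(ctrl.job_done()); print(ctrl.get_obs()['time_s'])"
```

```text
the job is handed in; nothing more can be done
None
the job is handed in; nothing more can be done
```

I took the gauge from its rest, pressed its nose square onto the face of the clamped head, held it still, laid it back in the rest and let go. The job was handed in at about 19.4 s of the 51 s allowed; no verdict is reported.

**Reading:**
- **Depth:** the nose was about 5.5–6 mm in, from a spring force of about 3.3–3.6 N; the commanded depth was 5.9 mm.
- **Hold:** it was held for about 2.9 s, with the tool position changing by 0.2 mm at most.
- **Aim:** the nose was centred to about 2 mm. The two camera estimates of the face middle differed by 1.5 mm, and an estimate from the axle put it about 3 mm lower, still inside the 10 mm allowed. The tool was within about 0.001 rad of the face normal I measured.

**Last checks:**
- **Gauge:** it lies level, with its top 70.7 mm up, both before and after. It is about 1.6 mm from where it started, with the nose on the same side, and the gripper is open and well clear of it.
- **Vice:** the face plane fits within 0.2 mm and half a degree of the start, so the tilt did not shift.
- **Bystanders:** nothing looks moved in the last pictures, but I checked this by eye, not by measuring.

One thing went off plan: while I tilted the gauge before pressing, the wrist was slow near a joint limit and stopped about 5° and 31 mm short. I corrected that before the approach.

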